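Start a press-fit optics cover off its dowel pins with a pry wedge

ROBOT

A 6-joint arm with a two-finger parallel gripper is mounted at the origin on the work surface. World frame = base frame: x ahead of the robot, y to its left, z up, the work surface at z = 0. Lengths are in m, angles in rad, forces in N, time in s.
With the tool pointing down it reaches from about 0.375 to 0.825 m from the base axis. Payload 5.5 kg.
Tool frame: the origin (TCP) lies between the finger pads; the fingertips stand 25 mm ahead of it and the grasp point (between the pads) lies 6 mm ahead of it; z points along the fingers, y is the direction in which the jaws open and shut (so a half turn about z gives the same grasp; the last joint's range is limited). The gripper opens to 85 mm and grips with 20 to 120 N. Pads are 22 mm wide; open, the fingers measure 114 mm over their backs; the gripper's body (76 mm by 85 mm) begins 54 mm behind the grasp point. The pads swing forward as they close: fully open they stand 13 mm farther back than shut.
Start: joints at [-1.315, 0.314, -0.047, 1.21, 0, 1.571], TCP at [0.152, -0.58, 0.256] pointing down, gripper open.
Joint ranges: [-2.67, 2.67], [-0.69, 1.73], [-1.03, 1.25], [-2.08, 2.16], [-1.42, 1.45], [-3.14, 3.14]. Speed limits (rad/s): [2.39, 2.39, 3.01, 3.14, 3.14, 3.14].

INTERFACE

Orientations are given as [roll, pitch, yaw] about the fixed x, y, z axes, in that order (R = Rz(yaw) Ry(pitch) Rx(roll)).
In Python, from plant import r gives the robot as it stands.
- The arm moves only by the tool drive_tool, never from a script. Its argument "targets" is a list that holds one entry, the list of rows, each a list of 7 numbers: the shift along the tool's x, y, z scaled (see below), then the turn, a rotation vector about the tool's x, y, z scaled (see below), then the opening, from -1 (shut) to 1 (fully open). In form: [[[tx, ty, tz, wx, wy, wz, gripper], ...]]. A call has 1 to 10 rows; each row is the pose to reach, as a shift and turn from the pose measured when the call began, along the tool's axes at that moment; what a row does not reach only later rows make up. The controller multiplies each number of a shift by 40 cm and each number of a turn by 0.5 rad. A row lasts 1/8 s, in which the tool goes at most 62.5 mm and 10.7 degrees, less where a joint would pass 70% of its speed; a pose out of reach is approached as far as the arm can. A call with a number of a shift or a turn outside -1 to 1 is refused whole. A call with a gripper value outside its range is refused whole. The fingers move at their own pace and stop on an object; the grip force is fixed at half the most. Time passes only in rows, so rows that repeat a pose let the fingers close. It gives the time, the measured TCP pose, the force and the opening at its end, in the units of the state.
- r.get_obs(): the state, without advancing time (a new reading comes with each control period).
- r.grab_frame(name): name is "scene" or "top" or "wrist"; returns (picture, depth): 384x512x3 uint8, red, green, blue; 384x512 float32, m along the optical axis (not along the pixel's ray), 0 where there is no reading.
- r.camera_params(name): a dict with "fov_y" (degrees; the focal length in pixels is half the picture's height over the tangent of half this angle, whatever the lens; pixels are square), "cx", "cy" (the principal point, pixels), "world_from_camera" (4x4, takes a point from camera to world coordinates). Camera axes: x right, y up, looking along -z (the intrinsics and any distortion apply to the point x, -y, -z); pixel columns grow to the right and rows downward; lengths in m; the calibration is good to about 2 mm. A picture is of the moment at which its call begins: read the wrist's pose just before it. camera_params takes no time and is no camera call; for the wrist camera it gives the pose at the moment of the call.
- r.close_job(): hands the job in, once; it reports no verdict.
The state is a dict: "t": time; "joints": joint angles; "joint_velocities": joint speeds; "joint_torque": joint torques, N m; "tool_pos": TCP position; "tool_rot": TCP orientation; "ft_force": force on the tool from outside, world axes, zero at the start; "ft_torque": the same for the moment, N m; "width": finger opening in m.
Only numpy, scipy, OpenCV 4.12 (cv2) and the standard library are available. Lean on these libraries where they do the work, as an engineer would, in place of code of your own. Each camera call takes 0.05 s, during which the arm holds its last target. There are 200 camera calls.

TASK

The screws are out of the detector's optics housing, but its cover still sits tight on two dowel pins. Take the pry wedge and, gently, work it in under the cover's left and right pry lugs by turns, a little at a time so that neither end ever gets more than 4 mm above the other, until the cover stands about 6 mm up at both ends and level; lift it with the wedge only, not with the fingers. Then lay the wedge flat on the bench clear of the housing, without dropping it, and leave the other things where they are.

Things in the scene. Friction and masses are not known exactly. Their poses are not given: they have to be found in the camera images.
- housing: lower half of a cast-aluminium detector optics housing on a steel plate 130 x 216 x 8 mm fixed to the bench. Casting 84 (x) x 116 (y) mm, its level seam with the cover 44 mm above the bench. Two fluid ports on the front (-x) reach to x = -70 mm, 18 to 34 mm high. Origin: centre of the plate's underside, at bench height; x to its back (away from the robot at yaw 0), y to its left, z up
- cover: cover of the housing, 84 x 116 x 30 mm with a round boss (radius 25 mm) to 49 mm above the seam, 0.2 kg, pressed on two greased pins. Each end stays where it is lifted to; raising it takes about 5 N at its lug plus 1 N for each mm/s of lifting speed, so push slowly. Ends may be up to 1 mm up at the start. Origin: at the seam below the left lug, 74 mm left of the middle; axes as the housing's
- lug_left (a point): middle of the lower front edge of the cover's left (+y) pry lug, a flat ear 34 mm wide (y from 56 to 90 mm), 40 mm deep (from this edge to the back), 12 mm thick. Seated, it lies at x = -20, y = 74, z = 47.5 mm in the housing's frame: a 3.5 mm gap above the lip. It rises with that end of the cover
- lug_right (a point): the same for the right (-y) pry lug: x = -20, y = -74, z = 47.5 mm in the housing's frame when seated
- lip_left (a point): point on the flat top of the housing's fixed left lip, straight below the seated lug_left: x = -20, y = 74, z = 44 mm in the housing's frame. The lip is 36 mm wide (y from 57 to 93 mm) and reaches 18 mm further to the front (-x) than the lug, so that a wedge can be laid on it and slid in
- lip_right (a point): the same for the right lip, straight below lug_right: x = -20, y = -74, z = 44 mm in the housing's frame
- wedge: black plastic pry wedge, 70 g, 130 mm long, 16 mm wide, lying on its flat sole. Handle: block 28 mm high from x = -65 to 15 mm. Blade: 13 mm thick at x = 15, tapering evenly to 2 mm at the tip, x = 65 mm (0.22 mm per mm); meets a seated lug about 7 mm in. Friction about 0.6. Over 25 N on the cover or 35 N on the housing mars them. Origin: middle of the sole; x to the tip, z up
- wedge_tip (a point): middle of the wedge's tip edge, at the level of the sole
- screwdriver: screwdriver with a grey handle, 190 mm long, 26 mm thick, lying on the bench on the other side of the housing from the wedge. Origin: middle, underside; bystander
- screw_dish: round steel dish with the cover's screws, 72 mm across, 14 mm high, between robot and housing. Origin: centre of underside; bystander
- vial_rack: white rack of vials, 60 x 110 mm, 50 mm high. Origin: centre of underside; bystander
- lamp: spare lamp: steel flange 52 mm across with a glass bulb, 71 mm high, standing. Origin: centre of underside; bystander
- solvent_bottle: amber bottle, 70 mm across, 150 mm high. Origin: centre of underside; bystander
- tip_box: grey box with a clear lid, 85 x 120 mm, 62 mm high. Origin: centre of underside; bystander
There are look-alikes about, which are no part of the job. Of the things that look like the wedge, the smaller one is meant.

How it is judged:
On the way, in this order (a step that is already met when the one before it is completed fails the run):
1. the wedge is under a lug and has lifted one end by 2 mm (contact force between wedge and cover above 0.5 N and z of any of lug_left, lug_right in the frame of housing above 0.0495 m), for 0.1 s.
2. both ends have been lifted by 2 mm (z of each of lug_left, lug_right in the frame of housing above 0.0495 m), for 0.2 s.
At the end, for the whole second after the job is handed in: Both pry lugs of the cover stand 4.5 to 8.5 mm above their seated height (pry gap 8 to 12 mm), the two ends within 2 mm of each other; the wedge lies still, flat on its sole on the bench, touching neither cover nor housing (z of lug_left in the frame of housing between 0.052 and 0.056 m and z of lug_right in the frame of housing between 0.052 and 0.056 m and angle between cover's own z axis and vertical below 0.0136 rad and height (world z) of wedge below 0.004 m and angle between wedge's own z axis and vertical below 0.06 rad and linear speed of wedge below 0.02 m/s and contact force between wedge and housing below 0.05 N and contact force between wedge and cover below 0.05 N).
It fails at once if one end of the cover stands more than 4.3 mm above the other (angle between cover's own z axis and vertical above 0.029 rad).
It fails at once if more than 25 N between the wedge and the cover, or 35 N between the wedge and the housing (contact force between wedge and cover above 25 N or contact force between wedge and housing above 35 N).
It fails at once if the fingers or the arm push on the cover (over 2 N) (contact force between any of the fingers, the arm and cover above 2 N).
It fails at once if the wedge is dropped or thrown (faster than 0.7 m/s out of the fingers) (linear speed of wedge above 0.7 m/s and contact force between the fingers and wedge below 0.2 N).
It fails at once if a bystander is moved by more than 20 mm (distance of any of screwdriver, screw_dish, vial_rack, lamp, solvent_bottle, tip_box from where it was at the start of the episode above 0.02 m).
It also fails if it takes over 72 s, if anything falls off the work surface, if the arm or the gripper's body presses on something with over 40 N, if the wrist force passes 120 N, or if a joint passes its speed limit or range.

## Working session

There is one attempt and no reset: what is moved stays moved. The work goes in short steps, Python scripts to look and compute and a tool call to move; the robot and the scene stay as the last step left them, time stands still between calls to the robot, and variables do not carry over. Pictures are saved under pics/ and viewed, on a budget of 10 in all, crops included, one or two more only if the job needs it, and the job is handed in when it is done.

Besides the shell and the picture viewer there is one more tool, called after "Request:" as name(argument=value, ...), one argument or row to a line, values as JSON. drive_tool: Moves the arm, as the interface text tells. Its arguments: {"type":"object","properties":{"targets":{"type":"array"}},"required":["targets"]}

```bash
mkdir -p pics; ls
python3 - <<'E'
from plant import r
import cv2,numpy as np
o=r.get_obs();print({k:np.round(v,3) for k,v in o.items()})
for n in("scene","top"):
    p,d=r.grab_frame(n);np.savez(f"{n}0.npz",p=p,d=d);cv2.imwrite(f"pics/{n}0.png",p[:,:,::-1])
    c=r.camera_params(n);print(n,c)
a=cv2.imread("pics/scene0.png");b=cv2.imread("pics/top0.png")
cv2.imwrite("pics/both.png",cv2.resize(np.vstack([a,b]),(800,1200))[:, :])
E
```

```text
pics
{'t': np.float64(0.0), 'joints': array([-1.315,  0.314, -0.048,  1.21 , -0.   ,  1.571]), 'joint_velocities': array([-0.001, -0.001,  0.001,  0.002, -0.001, -0.   ]), 'joint_torque': array([-3.0000e-03, -5.3959e+01,  3.3975e+01,  1.9000e-02, -0.0000e+00,
       -0.0000e+00]), 'tool_pos': array([ 0.152, -0.58 ,  0.255]), 'tool_rot': array([-3.14 ,  0.   ,  0.256]), 'ft_force': array([0.038, 0.016, 0.033]), 'ft_torque': array([-0.001,  0.027,  0.017]), 'width': np.float64(0.086)}
scene {'fov_y': 43.338737337841934, 'cx': 251.5065246826258, 'cy': 185.61518708099803, 'world_from_camera': array([[-0.11803949, -0.72506837,  0.67848547,  1.64198946],
       [ 0.99289786, -0.07596194,  0.09156211,  0.20974365],
       [-0.01484972,  0.68447472,  0.72888535,  1.21330208],
       [ 0.        ,  0.        ,  0.        ,  1.        ]])}
top {'fov_y': 42.01968744108415, 'cx': 263.76528843658406, 'cy': 188.62580069487183, 'world_from_camera': array([[-0.00178285,  0.98688086, -0.16144034,  0.30758996],
       [-0.99999679, -0.00204971, -0.00148647,  0.0379937 ],
       [-0.00179788,  0.16143718,  0.98688135,  1.4663635 ],
       [ 0.        ,  0.        ,  0.        ,  1.        ]])}
```

View pics/top0.png

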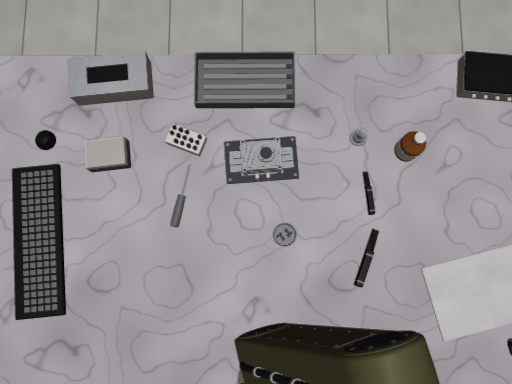

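View pics/scene0.png

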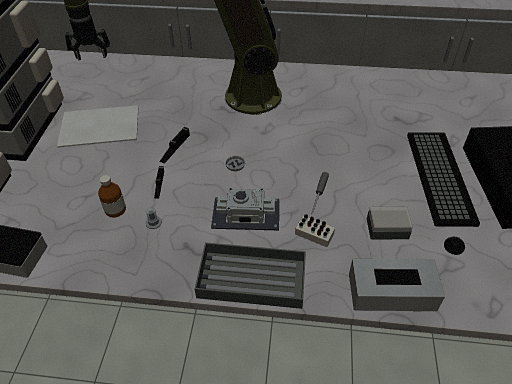

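Top view: the wedge-like black tools are the smaller one at about (369,193) and the larger one at about (367,258). The housing is at (262,159), dish (284,235), lamp (359,137), bottle (410,146). I choose the smaller one and check it in a crop.

```bash
cat > h.py <<'E'
import numpy as np,cv2
from plant import r
def ray(c,u,v,shape=(384,512)):
    f=shape[0]/2/np.tan(np.radians(c["fov_y"]/2));W=np.array(c["world_from_camera"])
    d=np.array([(u-c["cx"])/f,-(v-c["cy"])/f,-1.0]);return W[:3,3],W[:3,:3]@d
def onz(c,u,v,z):
    o,d=ray(c,u,v);return o+d*(z-o[2])/d[2]
def cloud(c,D):
    f=192/np.tan(np.radians(c["fov_y"]/2));W=np.array(c["world_from_camera"])
    v,u=np.mgrid[:384,:512]
    P=np.stack([(u-c["cx"])/f*D,-(v-c["cy"])/f*D,-D],-1);return P@W[:3,:3].T+W[:3,3]
E
python3 - <<'E'
from h import *
z=np.load("top0.npz");p,d=z["p"],z["d"];c=r.camera_params("top")
P=cloud(c,d)
print("bench z samples",[(u,v,P[v,u].round(4)) for u,v in[(320,200),(420,220),(240,260),(330,120),(150,250)]])
m=(p.max(2)<45).astype(np.uint8)
for name,(x0,y0,x1,y1) in dict(small=(355,165,385,220),big=(345,225,390,295)).items():
    s=np.zeros_like(m);s[y0:y1,x0:x1]=m[y0:y1,x0:x1]
    k=s>0;rc=cv2.minAreaRect(np.argwhere(k)[:,::-1].astype(np.float32));b=cv2.boxPoints(rc)
    print(name,k.sum(),rc,[onz(c,*q,0.014)[:2].round(3) for q in b])
    q=P[k];print(" z",np.percentile(q[:,2],[5,50,95]).round(3),"xy",q[:,:2].min(0).round(3),q[:,:2].max(0).round(3))
cv2.imwrite("pics/crop1.png",np.hstack([cv2.resize(p[125:195,215:310,::-1],None,fx=5,fy=5,interpolation=cv2.INTER_CUBIC),cv2.resize(p[165:235,350:395,::-1],None,fx=5,fy=5,interpolation=cv2.INTER_CUBIC)]))
print([ (n,onz(c,*q,0).round(3)) for n,q in dict(pl=[(224,142),(296,137),(298,180),(228,184)],).items() for q in q])
E
```

```text
bench z samples [(320, 200, array([ 0.5127, -0.126 ,  0.0022])), (420, 220, array([ 0.4531, -0.4192, -0.0007])), (240, 260, array([ 0.3376,  0.1097, -0.0018])), (330, 120, array([ 0.759 , -0.1618, -0.002 ])), (150, 250, array([ 0.367 ,  0.3731, -0.0041]))]
small 196 ((368.6199951171875, 192.83998107910156), (42.28498840332031, 5.798276424407959), 81.8698959350586) [array([ 0.593, -0.253]), array([ 0.596, -0.27 ]), array([ 0.471, -0.283]), array([ 0.469, -0.266])]
 z [0.004 0.025 0.033] xy [ 0.308 -0.278] [0.597 0.038]
big 334 ((366.8000183105469, 258.1000061035156), (7.905693054199219, 57.86968231201172), 18.434946060180664) [array([ 0.268, -0.217]), array([ 0.425, -0.274]), array([ 0.417, -0.296]), array([ 0.261, -0.238])]
 z [0.005 0.032 0.041] xy [ 0.264 -0.291] [0.424 0.038]
[('pl', array([0.69, 0.16, 0.  ])), ('pl', array([ 0.705, -0.058,  0.   ])), ('pl', array([ 0.573, -0.062,  0.   ])), ('pl', array([0.562, 0.147, 0.   ]))]
```

View pics/crop1.png

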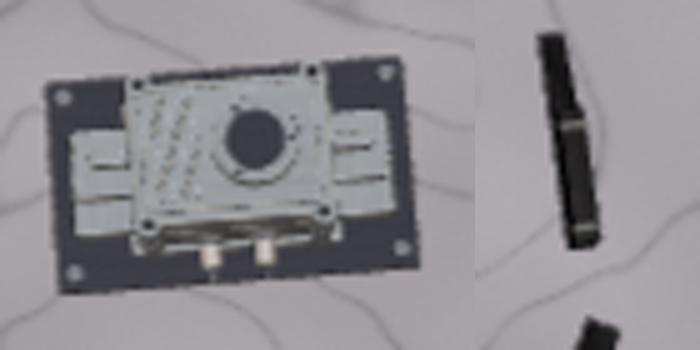

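The crop shows the small wedge with its thin blade pointing up in the image (+x), the handle below, about 125 mm long, so this is the wanted one. The housing is at crop (235,170), front (ports) toward the robot and yaw about 0.06. Next, the approach numbers for a hover above the wedge.

```bash
cat >> h.py <<'E'
from scipy.spatial.transform import Rotation as R
def row(pos,yaw,o=None):
    o=o or r.get_obs();A=R.from_euler("xyz",o["tool_rot"]);B=R.from_euler("xyz",[np.pi,0,yaw])
    return np.r_[A.inv().apply(np.array(pos)-o["tool_pos"])/0.4,(A.inv()*B).as_rotvec()/0.5].round(4)
E
python3 - <<'E'
from h import *
c=r.camera_params("wrist");o=r.get_obs();W=c["world_from_camera"];A=R.from_euler("xyz",o["tool_rot"]).as_matrix()
print(c["fov_y"],c["cx"],c["cy"],(A.T@(W[:3,3]-o["tool_pos"])).round(4),(A.T@W[:3,:3]).round(3))
print(row([.48,-.275,.25],.10))
print(row([.507,-.2705,.15],.10))
E
```

```text
58.45864933806354 252.81087536124883 189.40308613322966 [ 0.0678 -0.0004 -0.1182] [[-0.     0.964  0.266]
 [ 1.     0.    -0.   ]
 [-0.     0.266 -0.964]]
[ 9.870e-01 -5.300e-01  1.460e-02 -3.100e-03  3.000e-04  3.116e-01]
[ 1.0552e+00 -5.2340e-01  2.6460e-01 -3.1000e-03  3.0000e-04  3.1160e-01]
```

Request:
drive_tool(
  targets=[
    [[0.987,-0.53,0.015,0,0,0.31,1],[0.987,-0.53,0.015,0,0,0.31,1],[0.987,-0.53,0.015,0,0,0.31,1],[0.987,-0.53,0.015,0,0,0.31,1],[0.987,-0.53,0.015,0,0,0.31,1],[0.987,-0.53,0.015,0,0,0.31,1],[0.987,-0.53,0.015,0,0,0.31,1],[0.987,-0.53,0.015,0,0,0.31,1],[0.987,-0.53,0.015,0,0,0.31,1],[0.987,-0.53,0.015,0,0,0.31,1]],
  ],
)

```text
t: 1.35
tool_pos: [0.479, -0.2759, 0.2497]
tool_rot: [-3.14, 0.001, 0.099]
ft_force: [-0.2, 0.7, 0.2]
width: 0.0852
```

Run:
```python
from h import *
o=r.get_obs();c=r.camera_params("wrist");p,d=r.grab_frame("wrist");np.savez("w1.npz",p=p,d=d)
print(o["t"],o["tool_pos"].round(4),o["tool_rot"].round(4),np.abs(o["joint_velocities"]).max())
cv2.imwrite("pics/w1.png",p[:,:,::-1])
m=(p.max(2)<50).astype(np.uint8);m=cv2.morphologyEx(m,cv2.MORPH_OPEN,np.ones((3,3)))
n,l,s,ce=cv2.connectedComponentsWithStats(m)
P=cloud(c,d)
for i in range(1,n):
    if s[i,4]>400:
        k=l==i;q=P[k];q=q[d[k]>0]
        rc=cv2.minAreaRect(np.argwhere(k)[:,::-1].astype(np.float32))
        print(s[i],np.round(rc[0],1),np.round(rc[1],1),rc[2],"z",np.percentile(q[:,2],[5,50,95]).round(4), "xy",[onz(c,*b,.014)[:2].round(4).tolist() for b in cv2.boxPoints(rc)])
```

```text
1.35 [ 0.479  -0.2759  0.2497] [-3.1401e+00  1.1000e-03  9.9300e-02] 0.012963384744168386
[    0   243   512   141 35233] [255.5 313. ] [140. 511.] 90.0 z [0.2559 0.2958 0.3153] xy [[0.3588, -0.0028], [0.4156, -0.5715], [0.228, -0.6289], [0.1632, 0.016]]
[213 246  24  34 426] [227.5 261.9] [21.5 29.8] 22.380136489868164 z [0.0157 0.0322 0.0383] xy [[0.3469, -0.2412], [0.3824, -0.2516], [0.3746, -0.2747], [0.3387, -0.2648]]
[ 185  276   43   60 1231] [205.3 306.1] [21.3 59.3] 27.474430084228516 z [0.0224 0.0374 0.0387] xy [[0.2685, -0.2107], [0.3424, -0.2389], [0.3319, -0.2614], [0.2569, -0.2341]]
```

View pics/w1.png

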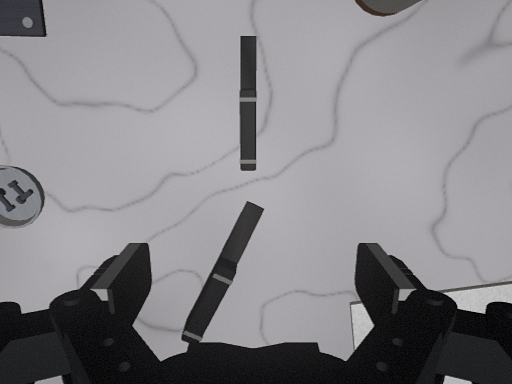

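The wrist view shows the small wedge from its tip at (248,36) to the handle end at (248,170), aligned with the tool. The larger one is below, at (225,270).

Run:
```python
from h import *
c=r.camera_params("wrist");z=np.load("w1.npz");p=z["p"];d=z["d"]
print(p[60,248],p[130,248],p[100,300])
s=np.zeros((384,512),np.uint8);s[20:185,225:275]=(p[20:185,225:275].max(2)<95);s=cv2.morphologyEx(s,cv2.MORPH_CLOSE,np.ones((7,7)));s=cv2.morphologyEx(s,cv2.MORPH_OPEN,np.ones((5,5)))
ys=np.where(s.any(1))[0];print(ys.min(),ys.max())
for y in range(40,170,16):
    xs=np.where(s[y])[0];print(y,xs.min(),xs.max(),(xs.min()+xs.max())/2)
u0=np.mean(np.where(s[40])[0]);u1=np.mean(np.where(s[160])[0])
tip=onz(c,u0,ys.min()-.5,0.001);endb=onz(c,u1,ys.max()+.5,0);endt=onz(c,u1,ys.max()+.5,.028)
print("tip",tip,"end@0",endb,"end@28",endt,np.linalg.norm(tip[:2]-endb[:2]),np.linalg.norm(tip[:2]-endt[:2]))
for v in(45,60,90,105,140,155):
  xs=np.where(s[v])[0];h=.028 if v>90 else .01
  print(v,np.linalg.norm(onz(c,xs.min()-.5,v,h)-onz(c,xs.max()+.5,v,h)),onz(c,xs.mean(),v,h)[:2])
P=cloud(c,d);print("z",P[130,248],P[160,240:256,2].mean(),P[100,300])
```

```text
[44 44 43] [60 57 58] [172 169 173]
36 170
40 241 255 248.0
56 241 255 248.0
72 241 255 248.0
88 241 255 248.0
104 240 255 247.5
120 240 255 247.5
136 240 255 247.5
152 241 255 248.0
168 241 255 248.0
tip [ 0.60162787 -0.25852587  0.001     ] end@0 [ 0.46582172 -0.27142035  0.        ] end@28 [ 0.47195069 -0.27124892  0.028     ] 0.13641692358923113 0.13029983313364252
45 0.014543104658788903 [ 0.59180933 -0.25959134]
60 0.014702478431388397 [ 0.57820718 -0.26088431]
90 0.01603411907154042 [ 0.5500392  -0.26305852]
105 0.015400403350132291 [ 0.53604766 -0.26467271]
140 0.015818643161462875 [ 0.50258188 -0.26784069]
155 0.015004568251418927 [ 0.48772571 -0.26974942]
z [ 0.51257197 -0.26741643  0.02996121] 0.05085223653630399 [ 0.54557726 -0.31795256  0.00068066]
```

Run:
```python
from h import *
print(row([.509,-.2676,.08],.098),row([.509,-.2676,.031],.098))
```

```text
[ 0.0772 -0.0131  0.4245 -0.0028  0.0015  0.0016] [ 0.0773 -0.013   0.547  -0.0028  0.0015  0.0016]
```

Request:
drive_tool(
  targets=[
    [[0.077,-0.013,0.42,-0.0028,0.0015,0,1],[0.077,-0.013,0.42,-0.0028,0.0015,0,1],[0.077,-0.013,0.42,-0.0028,0.0015,0,1],[0.077,-0.013,0.48,-0.0028,0.0015,0,1],[0.077,-0.013,0.52,-0.0028,0.0015,0,0.6],[0.077,-0.013,0.545,-0.0028,0.0015,0,0.2],[0.077,-0.013,0.545,-0.0028,0.0015,0,0]],
  ],
)

```text
t: 2.28
tool_pos: [0.5086, -0.268, 0.0318]
tool_rot: [-3.142, 0.0, 0.098]
ft_force: [0.2, 0.2, 0.1]
width: 0.0424
```

Request:
drive_tool(
  targets=[
    [[0,0,0,0,0,0,-1],[0,0,0,0,0,0,-1],[0,0,0,0,0,0,-1],[0,0,0,0,0,0,-1],[0,0,0,0,0,0,-1],[0,0,0,0,0,0,-1]],
  ],
)

```text
t: 3.02
tool_pos: [0.5095, -0.2685, 0.0331]
tool_rot: [3.14, -0.002, 0.098]
ft_force: [-1.5, -0.4, 6.4]
width: 0.0149
```

Run:
```python
from h import *
print(row([.509,-.268,.20],.098),row([.50,.045,.28],.06))
```

```text
[-4.000e-04 -9.000e-04 -4.173e-01  2.900e-03 -3.200e-03  1.000e-04] [ 0.0541 -0.7815 -0.6183  0.0028 -0.0032  0.0761]
```

Request:
drive_tool(
  targets=[
    [[0,0,-0.1,0,0,0,-1],[0,0,-0.2,0,0,0,-1],[0,0,-0.3,0,0,0,-1],[0,-0.1,-0.4,0.003,-0.003,0.02,-1],[0.02,-0.22,-0.5,0.003,-0.003,0.04,-1],[0.04,-0.35,-0.6,0.003,-0.003,0.076,-1],[0.054,-0.48,-0.618,0.003,-0.003,0.076,-1],[0.054,-0.6,-0.618,0.003,-0.003,0.076,-1],[0.054,-0.7,-0.618,0.003,-0.003,0.076,-1],[0.054,-0.78,-0.618,0.003,-0.003,0.076,-1]],
  ],
)

```text
t: 4.28
tool_pos: [0.5, 0.0389, 0.2801]
tool_rot: [-3.135, -0.0, 0.073]
ft_force: [-0.1, -1.1, -0.7]
width: 0.0144
```

Request:
drive_tool(
  targets=[
    [[0,0,0,0,0,0,-1],[0,0,0,0,0,0,-1]],
  ],
)

```text
t: 4.53
tool_pos: [0.5, 0.0383, 0.2802]
tool_rot: [-3.135, -0.0, 0.073]
ft_force: [0.2, 0.0, -0.6]
width: 0.0143
```

Run:
```python
from h import *
o=r.get_obs();c=r.camera_params("wrist");p,d=r.grab_frame("wrist");np.savez("w2.npz",p=p,d=d,W=c["world_from_camera"])
print(o["t"],o["tool_pos"].round(4),o["tool_rot"].round(4),np.abs(o["joint_velocities"]).max(),o["ft_force"].round(2),o["ft_torque"].round(2))
cv2.imwrite("pics/w2.png",cv2.resize(p[:,:,::-1],(784,588),interpolation=cv2.INTER_CUBIC))
```

```text
4.525 [0.5    0.0383 0.2802] [-3.1348e+00 -5.0000e-04  7.3300e-02] 0.017387704157350897 [ 0.25  0.01 -0.59] [ 0.02 -0.02 -0.02]
```

View pics/w2.png

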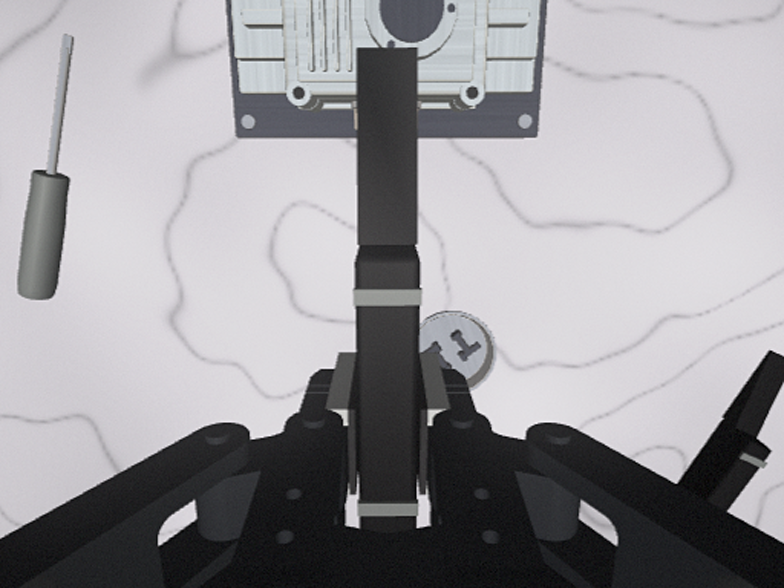

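The wrist view shows the wedge held straight with its tip at (387,47). The housing's plate front edge runs from (236,137) to (536,138). The lip fronts are at row ~92 and the lug fronts at row ~60, left around x=262 and right around x=508. Now measuring these edges.

Run:
```python
from h import *
from scipy.signal import find_peaks
z=np.load("w2.npz");p=z["p"];d=z["d"];c=r.camera_params("wrist");c["world_from_camera"]=z["W"]
g=p.astype(float).mean(2)
def prof(a,ax0,n=6):
    e=np.gradient(a);k,_=find_peaks(np.abs(e),height=4);o=[]
    for i in k:
        if 0<i<len(a)-1:
            w=np.abs(e[i-1:i+2]);o.append((round(ax0+(i-1)*w[0]/w.sum()+i*w[1]/w.sum()+(i+1)*w[2]/w.sum(),1),round(e[i],0)))
    return o
print("L col",prof(g[0:110,162:180].mean(1),0));print("R col",prof(g[0:110,318:345].mean(1),0))
print("rows lips 50: L",prof(g[48:56,140:200].mean(0),140)," R",prof(g[48:56,305:365].mean(0),305))
print("rows lug 33: L",prof(g[30:36,140:200].mean(0),140)," R",prof(g[30:36,305:365].mean(0),305))
print("plate row 80",prof(g[78:83,140:200].mean(0),140),prof(g[78:83,305:365].mean(0),305))
P=cloud(c,d)
for n,(u,v) in dict(lipL=(170,52),lipR=(330,52),lugL=(170,30),lugR=(330,30),pl=(200,80),coverL=(230,20),bench=(330,130)).items(): print(n,np.median(P[v-3:v+4,u-3:u+4].reshape(-1,3),0).round(4))
# plate holes & tip
for h,(u,v) in [(.008,(162,79)),(.008,(343,79)),(.008,(154.5,89.5)),(.008,(350,89.5))]: print(u,v,onz(c,u,v,h).round(4))
o=r.get_obs();tz=o["tool_pos"][2]-.0331;v0=prof(g[20:60,245:265].mean(1),20);print("tip",v0,onz(c,252.7,v0[0][0],tz+.002).round(4),"tcp",o["tool_pos"].round(4))
```

```text
L col [(np.float64(15.3), np.float64(-66.0)), (np.float64(18.1), np.float64(61.0)), (np.float64(37.3), np.float64(-66.0)), (np.float64(39.1), np.float64(71.0)), (np.float64(60.2), np.float64(-59.0)), (np.float64(75.1), np.float64(7.0)), (np.float64(83.0), np.float64(-8.0)), (np.float64(89.8), np.float64(62.0))]
R col [(np.float64(6.0), np.float64(5.0)), (np.float64(14.9), np.float64(-51.0)), (np.float64(17.7), np.float64(48.0)), (np.float64(36.8), np.float64(-57.0)), (np.float64(39.2), np.float64(61.0)), (np.float64(59.4), np.float64(-54.0)), (np.float64(74.1), np.float64(5.0)), (np.float64(82.9), np.float64(-7.0)), (np.float64(89.8), np.float64(64.0))]
rows lips 50: L [(np.float64(150.9), np.float64(-61.0)), (np.float64(155.8), np.float64(60.0)), (np.float64(185.9), np.float64(-16.0)), (np.float64(187.7), np.float64(13.0)), (np.float64(193.3), np.float64(-6.0))]  R [(np.float64(308.8), np.float64(7.0)), (np.float64(314.8), np.float64(-17.0)), (np.float64(317.3), np.float64(19.0)), (np.float64(347.9), np.float64(-56.0)), (np.float64(353.2), np.float64(54.0))]
rows lug 33: L [(np.floa
[... 528 characters left out ...]
oat64(153.0), np.float64(-63.0)), (np.float64(157.7), np.float64(33.0)), (np.float64(165.8), np.float64(-39.0))] [(np.float64(338.3), np.float64(35.0)), (np.float64(346.7), np.float64(-30.0)), (np.float64(351.2), np.float64(56.0))]
lipL [0.6013 0.1277 0.0447]
lipR [ 0.6124 -0.026   0.0445]
lugL [0.6184 0.124  0.0608]
lugR [ 0.6289 -0.0205  0.0602]
pl [0.5786 0.1035 0.0086]
coverL [0.6267 0.0688 0.0794]
bench [ 0.5351 -0.0457  0.0007]
162 79 [0.5767 0.145  0.008 ]
343 79 [ 0.591  -0.0508  0.008 ]
154.5 89.5 [0.5651 0.1531 0.008 ]
350 89.5 [ 0.5807 -0.0599  0.008 ]
tip [(np.float64(22.1), np.float64(7.0)), (np.float64(30.7), np.float64(-54.0))] [0.5953 0.0459 0.2491] tcp [0.5    0.038  0.2802]
```

```bash
cat >> h.py <<'E'
YAW=.0733
def house(P,o,yaw):  # world->housing
    q=np.asarray(P)-np.r_[o,0];cy,sy=np.cos(yaw),np.sin(yaw);return np.array([cy*q[0]+sy*q[1],-sy*q[0]+cy*q[1],q[2]])
E
python3 - <<'E'
from h import *
z=np.load("w2.npz");c=r.camera_params("wrist");c["world_from_camera"]=z["W"]
F={}
for n,u,v,h in [("lipfL",171,60.2,.044),("lipfR",331,59.4,.044),("lugtopL",171,37.3,.0597),("lugtopR",331,36.8,.0597),("lugbotL",171,39.1,.0477),("lugbotR",331,39.2,.0477),
  ("plfL",171,89.8,.008),("plfR",331,89.8,.008),("plL80",153,80,.008),("plR80",351.2,80,.008),("lugoutL33",152.7,33,.0597),("lugoutR33",350.1,33,.0597),("lipoutL52",150.9,52,.044),("lipoutL52b",155.8,52,.044),("lipoutR52",347.9,52,.044)]:
    F[n]=onz(c,u,v,h)
a=F["plfL"]-F["plfR"];yaw=np.arctan2(-a[0],a[1]);print("yaw",yaw, "lip yaw",np.arctan2(-(F["lipfL"]-F["lipfR"])[0],(F["lipfL"]-F["lipfR"])[1]))
w=np.linalg.norm(F["plL80"]-F["plR80"]);print("plate width",w)
m=(F["plL80"]+F["plR80"])/2
# centre: project plate front to -65
R2=np.array([np.cos(yaw),np.sin(yaw)]);L2=np.array([-np.sin(yaw),np.cos(yaw)])
fx=np.mean([F["plfL"][:2]@R2,F["plfR"][:2]@R2]);o=(fx+.065)*R2+(m[:2]@L2)*L2;print("origin",o)
for n in F: print(n,(1000*house(F[n],o,yaw)).round(1))
E
```

```text
yaw 0.0729410197562007 lip yaw 0.07712864658584627
plate width 0.21507091217424662
origin [0.63740082 0.0514833 ]
lipfL [-37.9  78.3  44. ]
lipfR [-37.2 -77.   44. ]
lugtopL [-19.6  73.5  59.7]
lugtopR [-19.3 -72.5  59.7]
lugbotL [-19.4  76.3  47.7]
lugbotR [-19.6 -75.1  47.7]
plfL [-65.   88.6   8. ]
plfR [-65.  -86.3   8. ]
plL80 [-54.8 107.5   8. ]
plR80 [ -54.8 -107.5    8. ]
lugoutL33 [-16.   90.   59.7]
lugoutR33 [-16.2 -89.7  59.7]
lipoutL52 [-30.4  97.3  44. ]
lipoutL52b [-30.4  92.6  44. ]
lipoutR52 [-30.5 -92.8  44. ]
```

The geometry fits: plate width 215 mm, lip front at −38, lug front at −19.5, lug outsides at ±90. Housing origin is about (0.6375, 0.0515), yaw 0.073. Lug depth suggests left ≈0.6 mm and right ≈0.1 mm up. Right end goes first.

```bash
cat >> h.py <<'E'
O=np.array([.6375,.0515]);YAW=.073;TIP=.094;SOLE=.0331;LAT=.0008
def tcp(x,y,z):
    cy,sy=np.cos(YAW),np.sin(YAW);x-=TIP;y-=LAT
    return [O[0]+cy*x-sy*y,O[1]+sy*x+cy*y,z+SOLE]
def lugs(n=1):
    c=r.camera_params("wrist");D=np.median([r.grab_frame("wrist")[1] for _ in range(n)],0);P=cloud(c,D).reshape(-1,3);P=P[D.reshape(-1)>0]
    q=P-np.r_[O,0];h=np.c_[q[:,:2]@[np.cos(YAW),np.sin(YAW)],q[:,:2]@[-np.sin(YAW),np.cos(YAW)],q[:,2]]*1000
    out={}
    for s,n in((1,"L"),(-1,"R")):
        for nm,x0,x1,y0,y1 in(("lug",-16,0,62,86),("lip",-36,-24,62,88),("plate",-62,-46,70,100)):
            k=(h[:,0]>x0)&(h[:,0]<x1)&(s*h[:,1]>y0)&(s*h[:,1]<y1);a=h[k,2]
            out[nm+n]=(k.sum(),np.median(a).round(2) if k.any() else None)
    return out
E
python3 - <<'E'
from h import *
print(lugs(3))
print(row(tcp(-.056,-.074,.10),YAW),row(tcp(-.048,-.074,.048),YAW))
E
```

```text
{'lugL': (np.int64(563), np.float64(61.03)), 'lipL': (np.int64(350), np.float64(44.72)), 'plateL': (np.int64(422), np.float64(8.79)), 'lugR': (np.int64(571), np.float64(60.68)), 'lipR': (np.int64(351), np.float64(44.77)), 'plateR': (np.int64(424), np.float64(8.81))}
[-0.0299  0.1805  0.3662 -0.0142 -0.0006 -0.0018] [-0.01    0.1814  0.4962 -0.0142 -0.0006 -0.0018]
```

Request:
drive_tool(
  targets=[
    [[-0.03,0.1,0.05,-0.014,0,0,-1],[-0.03,0.18,0.15,-0.014,0,0,-1],[-0.03,0.18,0.25,-0.014,0,0,-1],[-0.03,0.18,0.35,-0.014,0,0,-1],[-0.03,0.18,0.37,-0.014,0,0,-1],[-0.03,0.18,0.37,-0.014,0,0,-1]],
  ],
)

```text
t: 5.48
tool_pos: [0.4934, -0.0341, 0.132]
tool_rot: [-3.142, -0.0, 0.072]
ft_force: [1.0, -0.1, -0.2]
width: 0.0148
```

Run:
```python
from h import *
o=r.get_obs();print(o["t"],o["tool_pos"].round(4),o["tool_rot"].round(4),o["ft_force"].round(2))
print(row(tcp(-.048,-.074,.048),YAW),row(tcp(-.025,-.074,.048),YAW))
c=r.camera_params("wrist");p,d=r.grab_frame("wrist");np.savez("w3.npz",p=p,d=d,W=c["world_from_camera"])
g=p.astype(float).mean(2)
cv2.imwrite("pics/w3.png",cv2.resize(p[:,:,::-1],(784,588),interpolation=cv2.INTER_CUBIC))
```

```text
5.475 [ 0.4934 -0.0341  0.132 ] [-3.1415 -0.      0.0716] [ 1.03 -0.07 -0.25]
[ 1.980e-02 -2.000e-04  1.272e-01 -1.000e-04 -0.000e+00 -2.900e-03] [ 7.730e-02 -3.000e-04  1.272e-01 -1.000e-04 -0.000e+00 -2.900e-03]
```

View pics/w3.png

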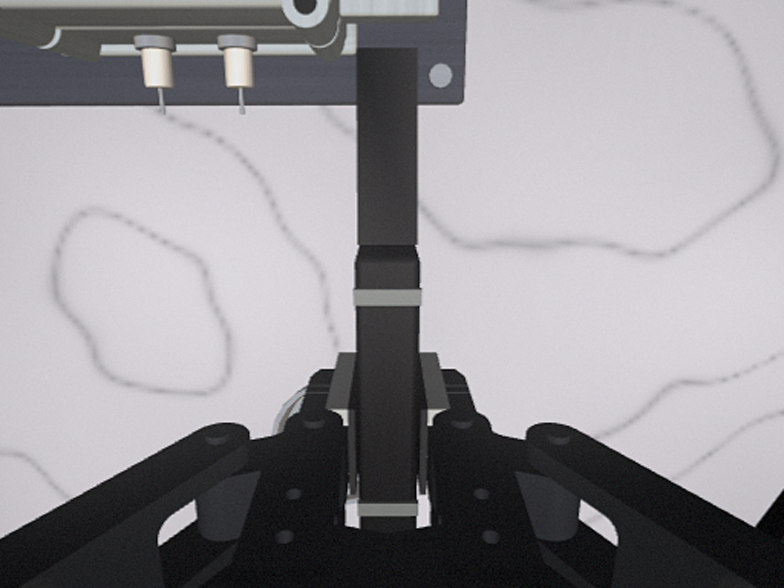

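The wedge is lined up with the right lip (lip front at row ~12, columns 340–440; blade centre column 387). Descend and advance over the lip, stopping short of the lug.

Request:
drive_tool(
  targets=[
    [[0.02,0,0.06,0,0,-0.003,-1],[0.02,0,0.127,0,0,-0.003,-1],[0.02,0,0.127,0,0,-0.003,-1],[0.05,0,0.127,0,0,-0.003,-1],[0.07,0,0.127,0,0,-0.003,-1],[0.07,0,0.13,0,0,-0.003,-1],[0.07,0,0.132,0,0,-0.003,-1],[0.07,0,0.134,0,0,-0.003,-1]],
  ],
)

```text
t: 6.52
tool_pos: [0.5218, -0.0321, 0.0791]
tool_rot: [3.141, -0.001, 0.073]
ft_force: [0.2, -0.2, -0.9]
width: 0.0147
```

Run:
```python
from h import *
o=r.get_obs();print(o["t"],o["tool_pos"].round(4),o["tool_rot"].round(4),o["ft_force"].round(2),o["ft_torque"].round(2))
print("tip",(house(o["tool_pos"]-[0,0,SOLE],O,YAW)*1000+[94,.8,0]).round(1))
print(row(tcp(-.028,-.074,.044),YAW))
```

```text
6.525 [ 0.5218 -0.0321  0.0791] [ 3.1415e+00 -1.3000e-03  7.3200e-02] [ 0.19 -0.17 -0.9 ] [-0.02 -0.05 -0.02]
tip [-27.4 -74.1  46. ]
[-0.0014 -0.0003  0.0051  0.0002 -0.0025  0.0004]
```

Request:
drive_tool(
  targets=[
    [[0,0,0.002,0,-0.0025,0,-1],[0,0,0.003,0,-0.0025,0,-1],[0,0,0.004,0,-0.0025,0,-1],[0,0,0.004,0,-0.0025,0,-1]],
  ],
)

```text
t: 7.02
tool_pos: [0.5218, -0.0321, 0.0775]
tool_rot: [3.141, -0.0, 0.073]
ft_force: [-0.1, 0.3, -1.2]
width: 0.0145
```

Request:
drive_tool(
  targets=[
    [[0,0,0.001,0,0,0,-1],[0,0,0.0015,0,0,0,-1],[0,0,0.002,0,0,0,-1],[0,0,0.002,0,0,0,-1]],
  ],
)

```text
t: 7.52
tool_pos: [0.5219, -0.0321, 0.0769]
tool_rot: [3.141, -0.0, 0.073]
ft_force: [-0.5, -0.1, 1.4]
width: 0.0146
```

Request:
drive_tool(
  targets=[
    [[0.006,0,0,0,0,0,-1],[0.012,0,0,0,0,0,-1],[0.018,0,0,0,0,0,-1],[0.024,0,0,0,0,0,-1],[0.03,0,0,0,0,0,-1],[0.03,0,0,0,0,0,-1]],
  ],
)

```text
t: 8.28
tool_pos: [0.5343, -0.0312, 0.0769]
tool_rot: [3.141, -0.001, 0.073]
ft_force: [0.6, -0.4, 0.7]
width: 0.0149
```

Request:
drive_tool(
  targets=[
    [[0.003,0,0,0,0,0,-1],[0.006,0,0,0,0,0,-1],[0.009,0,0,0,0,0,-1],[0.012,0,0,0,0,0,-1],[0.015,0,0,0,0,0,-1]],
  ],
)

```text
t: 8.9
tool_pos: [0.5391, -0.0308, 0.0767]
tool_rot: [3.141, 0.002, 0.073]
ft_force: [-6.4, -0.0, 6.4]
width: 0.0147
```

Request:
drive_tool(
  targets=[
    [[0.003,0,0,0,0,0,-1],[0.006,0,0,0,0,0,-1],[0.009,0,0,0,0,0,-1],[0.012,0,0,0,0,0,-1],[0.015,0,0,0,0,0,-1],[0.015,0,0,0,0,0,-1]],
  ],
)

```text
t: 9.65
tool_pos: [0.5402, -0.0305, 0.0761]
tool_rot: [3.142, 0.01, 0.073]
ft_force: [-16.2, -0.9, 14.4]
width: 0.0147
```

Run:
```python
from h import *
o=r.get_obs();print(o["t"],o["tool_pos"].round(4),o["tool_rot"].round(4),o["ft_force"].round(2),o["ft_torque"].round(2))
print("tip",(house(o["tool_pos"]-[0,0,SOLE],O,YAW)*1000+[94,.8,0]).round(1))
print(lugs(2))
p,d=r.grab_frame("wrist");cv2.imwrite("pics/w4.png",cv2.resize(p[:,:,::-1],(784,588),interpolation=cv2.INTER_CUBIC))
```

```text
9.65 [ 0.5402 -0.0305  0.0761] [3.1415 0.0103 0.073 ] [-16.19  -0.89  14.37] [-0.21  2.83  0.02]
tip [ -9.1 -73.9  43. ]
{'lugL': (np.int64(0), None), 'lipL': (np.int64(0), None), 'plateL': (np.int64(0), None), 'lugR': (np.int64(2619), np.float64(60.28)), 'lipR': (np.int64(1978), np.float64(50.17)), 'plateR': (np.int64(2433), np.float64(55.04))}
```

View pics/w4.png

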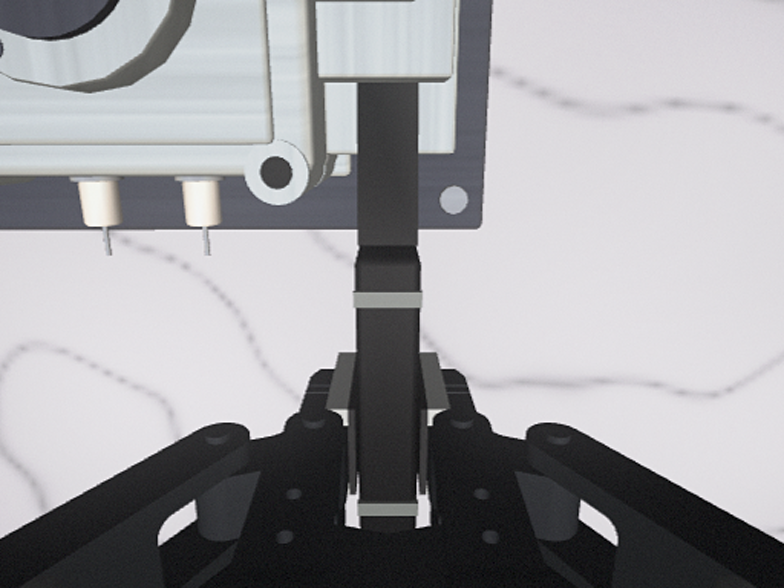

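The blade is under the right lug (lug front at row 80, lip front at row 152). The arm yields, pitching tip-down and pressing on the lip, so I counter-pitch and raise slightly while pushing.

Request:
drive_tool(
  targets=[
    [[0.002,0,-0.002,0,0.02,0,-1],[0.005,0,-0.004,0,0.03,0,-1],[0.008,0,-0.005,0,0.03,0,-1],[0.011,0,-0.005,0,0.03,0,-1],[0.014,0,-0.005,0,0.03,0,-1]],
  ],
)

```text
t: 10.42
tool_pos: [0.541, -0.0303, 0.0764]
tool_rot: [-3.142, 0.004, 0.073]
ft_force: [-14.3, -1.3, 6.0]
width: 0.015
```

Request:
drive_tool(
  targets=[
    [[0.01,0,-0.003,0,0.03,0,-1],[0.013,0,-0.005,0,0.03,0,-1],[0.015,0,-0.005,0,0.03,0,-1],[0.017,0,-0.005,0,0.03,0,-1],[0.019,0,-0.005,0,0.03,0,-1],[0.021,0,-0.005,0,0.03,0,-1],[0.023,0,-0.005,0,0.03,0,-1],[0.025,0,-0.005,0,0.03,0,-1]],
  ],
)

```text
t: 11.42
tool_pos: [0.5457, -0.0298, 0.0764]
tool_rot: [-3.141, -0.001, 0.072]
ft_force: [-14.3, -1.3, 4.8]
width: 0.0143
```

```bash
cat >> h.py <<'E'
def near(side,n=2,x1=-4):
    c=r.camera_params("wrist");D=np.median([r.grab_frame("wrist")[1] for _ in range(n)],0);P=cloud(c,D).reshape(-1,3);P=P[D.reshape(-1)>0]
    q=P-np.r_[O,0];h=np.c_[q[:,:2]@[np.cos(YAW),np.sin(YAW)],q[:,:2]@[-np.sin(YAW),np.cos(YAW)],q[:,2]]*1000
    f=lambda x0,x1,y0,y1:h[(h[:,0]>x0)&(h[:,0]<x1)&(side*h[:,1]>y0)&(side*h[:,1]<y1),2]
    a,b=f(-17,x1,64,86),f(-34,-24,85,91);pl=f(-60,-46,95,104)
    print("lug",len(a),np.median(a).round(2),"lip",len(b),np.median(b).round(2),"plate",len(pl),np.median(pl).round(2),"lift",(np.median(a)-np.median(b)-15.5).round(2),(np.median(a)-np.median(pl)-51.5).round(2))
def st():
    o=r.get_obs();print(o["t"],o["tool_pos"].round(4),o["tool_rot"].round(4),o["ft_force"].round(1),"tip",(house(o["tool_pos"]-[0,0,SOLE],O,YAW)*1000+[TIP*1000,.8,0]).round(1))
E
python3 - <<'E'
from h import *
near(-1);st()
E
```

```text
lug 2713 61.5 lip 349 44.69 plate 445 10.23 lift 1.31 -0.23
11.525 [ 0.5459 -0.0297  0.0764] [-3.1414e+00 -1.2000e-03  7.2400e-02] [-11.9  -1.1   3.4] tip [ -3.3 -73.5  43.3]
```

Request:
drive_tool(
  targets=[
    [[0.01,0,-0.003,0,0.02,0,-1],[0.013,0,-0.004,0,0.025,0,-1],[0.015,0,-0.004,0,0.025,0,-1],[0.017,0,-0.004,0,0.025,0,-1],[0.019,0,-0.004,0,0.025,0,-1],[0.021,0,-0.004,0,0.025,0,-1],[0.023,0,-0.004,0,0.025,0,-1],[0.025,0,-0.004,0,0.025,0,-1],[0.026,0,-0.004,0,0.025,0,-1]],
  ],
)

```text
t: 12.65
tool_pos: [0.5508, -0.0292, 0.0762]
tool_rot: [-3.141, -0.003, 0.072]
ft_force: [-14.8, -2.1, 6.4]
width: 0.0147
```

Run:
```python
from h import *
near(-1);st()
```

```text
lug 2646 62.74 lip 348 44.63 plate 445 10.87 lift 2.62 0.37
12.75 [ 0.5511 -0.0292  0.0762] [-3.1412 -0.004   0.0721] [-12.9  -1.6   5.7] tip [  2.  -73.4  43.1]
```

Request:
drive_tool(
  targets=[
    [[-0.02,0,0,0,-0.008,0.002,-1],[-0.04,0,0,0,-0.008,0.002,-1],[-0.06,0,-0.003,0,-0.008,0.002,-1],[-0.09,0,-0.005,0,-0.008,0.002,-1],[-0.12,0,-0.01,0,-0.008,0.002,-1],[-0.15,0,-0.04,0,-0.008,0.002,-1],[-0.15,0,-0.06,0,-0.008,0.002,-1],[-0.15,0,-0.06,0,-0.008,0.002,-1]],
  ],
)

```text
t: 13.75
tool_pos: [0.4926, -0.0336, 0.1014]
tool_rot: [3.142, -0.003, 0.071]
ft_force: [0.2, -0.3, -0.7]
width: 0.015
```

Run:
```python
from h import *
st();print(row(tcp(-.056,.074,.065),YAW))
c=r.camera_params("wrist");p,d=r.grab_frame("wrist");g=p.astype(float).mean(2);a=g[20:60,245:262].mean(1);e=np.gradient(a);print("tip row",20+e.argmin())
```

```text
13.75 [ 0.4926 -0.0336  0.1014] [ 3.1415e+00 -3.1000e-03  7.1100e-02] [ 0.2 -0.3 -0.7] tip [-56.8 -73.5  68.3]
[ 1.200e-03 -3.688e-01  8.200e-03  1.000e-04 -6.100e-03 -3.800e-03]
tip row 30
```

Request:
drive_tool(
  targets=[
    [[0.001,-0.1,0.008,0,-0.006,-0.004,-1],[0.001,-0.22,0.008,0,-0.006,-0.004,-1],[0.001,-0.32,0.008,0,-0.006,-0.004,-1],[0.001,-0.37,0.008,0,-0.006,-0.004,-1],[0.001,-0.37,0.008,0,-0.006,-0.004,-1],[0.001,-0.37,0.008,0,-0.006,-0.004,-1]],
  ],
)

```text
t: 14.55
tool_pos: [0.4875, 0.0728, 0.0976]
tool_rot: [-3.107, 0.002, 0.128]
ft_force: [0.3, 0.7, -1.4]
width: 0.0148
```

Run:
```python
from h import *
st();print(row(tcp(-.048,.074,.047),YAW),row(tcp(-.026,.074,.0455),YAW))
```

```text
14.55 [0.4875 0.0728 0.0976] [-3.1067e+00  2.0000e-03  1.2750e-01] [ 0.3  0.7 -1.4] tip [-54.1  33.   64.5]
[ 0.0209 -0.1     0.0471 -0.0696  0.0059  0.1089] [ 0.0758 -0.0969  0.0506 -0.0696  0.0059  0.1089]
```

Request:
drive_tool(
  targets=[
    [[-0.005,-0.1,0,-0.07,0.006,0.109,-1],[-0.005,-0.1,0,-0.07,0.006,0.109,-1],[-0.005,-0.1,0,-0.07,0.006,0.109,-1],[-0.005,-0.1,0,-0.07,0.006,0.109,-1]],
  ],
)

```text
t: 15.05
tool_pos: [0.4855, 0.0722, 0.099]
tool_rot: [-3.107, 0.001, 0.127]
ft_force: [0.2, -0.1, -0.1]
width: 0.0144
```

Run:
```python
from h import *
st();o=r.get_obs();print(o["joints"].round(3),np.abs(o["joint_velocities"]).max().round(3));print(row(tcp(-.048,.074,.047),YAW),row(tcp(-.026,.074,.0455),YAW))
```

```text
15.05 [0.4855 0.0722 0.099 ] [-3.1071e+00  7.0000e-04  1.2720e-01] [ 0.2 -0.1 -0.1] tip [-56.   32.6  65.9]
[ 0.126  0.237 -0.535  0.8    0.034  3.141] 0.002
[ 0.0257 -0.1007  0.0507 -0.0689  0.0033  0.1083] [ 0.0806 -0.0976  0.0543 -0.0689  0.0033  0.1083]
```

Joint 6 has reached its range limit (3.14) here, so yaw must stay ≥ joint 1's angle on the left side. I'll insert on the left with the wedge yawed about 0.12 rad to the housing; that shifts the lift by only about 0.2 mm.

```bash
cat >> h.py <<'E'
def tcpw(x,y,z,w):
    cy,sy=np.cos(YAW),np.sin(YAW);t=O+[cy*x-sy*y,sy*x+cy*y]
    t=t-TIP*np.array([np.cos(w),np.sin(w)])-LAT*np.array([-np.sin(w),np.cos(w)]);return [t[0],t[1],z+SOLE]
def stw(w=None):
    o=r.get_obs();w=o["tool_rot"][2];t=o["tool_pos"]+[TIP*np.cos(w)-LAT*np.sin(w),TIP*np.sin(w)+LAT*np.cos(w),-SOLE]
    print(o["t"],o["tool_pos"].round(4),o["tool_rot"].round(4),o["ft_force"].round(1),"j6",o["joints"][5].round(3),"tip",(house(t,O,YAW)*1000).round(1))
E
python3 - <<'E'
from h import *
stw()
for w in(.2,.21):
  for q in((-.056,.067,.065),(-.028,.069,.0455),(.014,.071,.044)):
    t=tcpw(*q,w);print(w,q,np.round(t,4),np.arctan2(t[1],t[0]).round(3),row(t,w))
E
```

```text
15.05 [0.4855 0.0722 0.099 ] [-3.1071e+00  7.0000e-04  1.2720e-01] [ 0.2 -0.1 -0.1] j6 3.141 tip [-56.2  37.7  65.9]
0.2 (-0.056, 0.067, 0.065) [0.4848 0.0948 0.0981] 0.193 [ 0.0053 -0.056   0.0041 -0.069  -0.0011 -0.1457]
0.2 (-0.028, 0.069, 0.0455) [0.5126 0.0988 0.0786] 0.19 [ 0.0755 -0.0556  0.0528 -0.069  -0.0011 -0.1457]
0.2 (0.014, 0.071, 0.044) [0.5543 0.1039 0.0771] 0.185 [ 0.1806 -0.0547  0.0565 -0.069  -0.0011 -0.1457]
0.21 (-0.056, 0.067, 0.065) [0.485  0.0939 0.0981] 0.191 [ 0.0055 -0.0537  0.004  -0.069  -0.0014 -0.1657]
0.21 (-0.028, 0.069, 0.0455) [0.5128 0.0979 0.0786] 0.189 [ 0.0757 -0.0532  0.0528 -0.069  -0.0014 -0.1657]
0.21 (0.014, 0.071, 0.044) [0.5545 0.103  0.0771] 0.184 [ 0.1808 -0.0524  0.0564 -0.069  -0.0014 -0.1657]
```

Request:
drive_tool(
  targets=[
    [[0.005,-0.03,0,-0.069,0,-0.155,-1],[0.005,-0.055,0,-0.069,0,-0.155,-1],[0.005,-0.055,0.02,-0.069,0,-0.155,-1],[0.005,-0.055,0.045,-0.069,0,-0.155,-1],[0.025,-0.055,0.05,-0.069,0,-0.155,-1],[0.05,-0.055,0.05,-0.069,0,-0.155,-1],[0.075,-0.0545,0.051,-0.069,0,-0.155,-1],[0.075,-0.0545,0.052,-0.069,0,-0.155,-1]],
  ],
)

```text
t: 16.05
tool_pos: [0.5139, 0.0985, 0.0792]
tool_rot: [3.142, -0.002, 0.204]
ft_force: [-0.0, 0.6, -1.3]
width: 0.0148
```

Run:
```python
from h import *
stw();near(1)
o=r.get_obs();print(row(tcpw(-.028,.069,.044,.205),.205))
```

```text
16.05 [0.5139 0.0985 0.0792] [ 3.1415e+00 -1.9000e-03  2.0440e-01] [-0.   0.6 -1.3] j6 3.127 tip [-26.8  69.   46.1]
lug 0 nan lip 389 44.88 plate 467 10.76 lift nan nan
[ 0.0005 -0.      0.0045  0.0001 -0.0008 -0.0009]
  return _methods._mean(a, axis=axis, dtype=dtype,
  ret = ret.dtype.type(ret / rcount)
```

Request:
drive_tool(
  targets=[
    [[0,0,0.002,0,-0.001,0,-1],[0,0,0.004,0,-0.001,0,-1],[0,0,0.0055,0,-0.001,0,-1],[0,0,0.0055,0,-0.001,0,-1]],
  ],
)

```text
t: 16.65
tool_pos: [0.5123, 0.0983, 0.0766]
tool_rot: [3.142, 0.0, 0.205]
ft_force: [0.3, 0.3, -0.6]
width: 0.0144
```

Request:
drive_tool(
  targets=[
    [[0.006,0,0,0,0,0,-1],[0.012,0,0,0,0,0,-1],[0.018,0,0,0,0,0,-1],[0.024,0,0,0,0,0,-1],[0.03,0,0,0,0,0,-1],[0.03,0,0,0,0,0,-1]],
  ],
)

```text
t: 17.4
tool_pos: [0.5243, 0.1008, 0.0766]
tool_rot: [3.142, 0.0, 0.205]
ft_force: [-0.4, -0.6, -0.4]
width: 0.0143
```

Request:
drive_tool(
  targets=[
    [[0.006,0,0,0,0,0,-1],[0.012,0,0,0,0,0,-1],[0.018,0,0,0,0.01,0,-1],[0.024,0,-0.001,0,0.015,0,-1],[0.028,0,-0.002,0,0.02,0,-1],[0.031,0,-0.003,0,0.02,0,-1],[0.034,0,-0.003,0,0.025,0,-1],[0.037,0,-0.003,0,0.025,0,-1],[0.04,0,-0.003,0,0.025,0,-1]],
  ],
)

```text
t: 18.52
tool_pos: [0.5345, 0.103, 0.0762]
tool_rot: [-3.141, -0.002, 0.205]
ft_force: [-14.9, -2.7, 4.8]
width: 0.0145
```

Run:
```python
from h import *
stw();near(1)
```

```text
18.525 [0.5345 0.103  0.0762] [-3.1415e+00 -2.2000e-03  2.0460e-01] [-14.9  -2.7   4.8] j6 3.127 tip [-5.9 72.  43.1]
lug 2807 61.08 lip 364 44.64 plate 431 10.71 lift 0.94 -1.12
```

Request:
drive_tool(
  targets=[
    [[0.01,0,-0.003,0,0.02,0,-1],[0.013,0,-0.003,0,0.02,0,-1],[0.016,0,-0.003,0,0.02,0,-1],[0.019,0,-0.003,0,0.02,0,-1],[0.021,0,-0.003,0,0.02,0,-1],[0.023,0,-0.003,0,0.02,0,-1],[0.025,0,-0.003,0,0.02,0,-1],[0.027,0,-0.003,0,0.02,0,-1],[0.029,0,-0.003,0,0.02,0,-1],[0.031,0,-0.003,0,0.02,0,-1]],
  ],
)

```text
t: 19.88
tool_pos: [0.5407, 0.1044, 0.0761]
tool_rot: [-3.141, -0.001, 0.205]
ft_force: [-16.5, -2.6, 9.5]
width: 0.015
```

Run:
```python
from h import *
stw();near(1)
```

```text
19.875 [0.5407 0.1044 0.0761] [-3.1412e+00 -1.4000e-03  2.0460e-01] [-16.5  -2.6   9.5] j6 3.127 tip [ 0.4 73.  43. ]
lug 2711 62.53 lip 352 44.61 plate 418 9.74 lift 2.42 1.29
```

Request:
drive_tool(
  targets=[
    [[0.01,0,-0.006,0,0.02,0,-1],[0.014,0,-0.006,0,0.02,0,-1],[0.017,0,-0.006,0,0.02,0,-1],[0.02,0,-0.006,0,0.02,0,-1],[0.022,0,-0.006,0,0.02,0,-1],[0.024,0,-0.006,0,0.02,0,-1],[0.026,0,-0.006,0,0.02,0,-1],[0.028,0,-0.006,0,0.02,0,-1],[0.03,0,-0.006,0,0.02,0,-1],[0.032,0,-0.006,0,0.02,0,-1]],
  ],
)

```text
t: 21.22
tool_pos: [0.5483, 0.1062, 0.0767]
tool_rot: [-3.141, -0.002, 0.205]
ft_force: [-11.8, -2.4, 1.4]
width: 0.0149
```

Run:
```python
from h import *
stw();near(1)
```

```text
21.225 [0.5483 0.1062 0.0767] [-3.1408e+00 -2.2000e-03  2.0470e-01] [-11.8  -2.4   1.4] j6 3.128 tip [ 8.1 74.2 43.6]
lug 2548 64.21 lip 334 44.64 plate 412 10.77 lift 4.07 1.94
```

Request:
drive_tool(
  targets=[
    [[0.01,0,-0.003,0,0.02,0,-1],[0.013,0,-0.004,0,0.02,0,-1],[0.016,0,-0.004,0,0.02,0,-1],[0.019,0,-0.004,0,0.02,0,-1],[0.021,0,-0.004,0,0.02,0,-1],[0.023,0,-0.004,0,0.02,0,-1],[0.024,0,-0.004,0,0.02,0,-1]],
  ],
)

```text
t: 22.2
tool_pos: [0.553, 0.1073, 0.0766]
tool_rot: [-3.14, -0.003, 0.205]
ft_force: [-11.4, -2.0, 1.0]
width: 0.0149
```

Run:
```python
from h import *
stw();near(1)
```

```text
22.2 [0.553  0.1073 0.0766] [-3.1405 -0.0034  0.2048] [-11.4  -2.    1. ] j6 3.128 tip [12.9 75.  43.5]
lug 2448 65.34 lip 330 44.65 plate 402 11.33 lift 5.2 2.52
```

Request:
drive_tool(
  targets=[
    [[-0.02,0,0,0,-0.005,0,-1],[-0.04,0,0,0,-0.005,0,-1],[-0.07,0,-0.002,0,-0.005,0,-1],[-0.1,0,-0.004,0,-0.005,0,-1],[-0.13,0,-0.01,0,-0.005,0,-1],[-0.16,0,-0.03,0,-0.005,0,-1],[-0.19,0,-0.06,0,-0.005,0,-1],[-0.19,0,-0.06,0,-0.005,0,-1]],
  ],
)

```text
t: 23.3
tool_pos: [0.4789, 0.0919, 0.1017]
tool_rot: [-3.14, -0.003, 0.205]
ft_force: [0.4, -0.3, -0.4]
width: 0.0145
```

Run:
```python
from h import *
stw();print(row([.5,.0383,.28],.073),row(tcp(-.056,-.074,.065),YAW))
```

```text
23.3 [0.4789 0.0919 0.1017] [-3.1405 -0.0035  0.2048] [ 0.4 -0.3 -0.4] j6 3.126 tip [-62.2  65.   68.6]
[ 0.026   0.1414 -0.4457 -0.0027 -0.0068  0.2636] [-0.0287  0.3156  0.0086 -0.0027 -0.0068  0.2636]
```

Request:
drive_tool(
  targets=[
    [[0,0.03,-0.1,0,-0.007,0.05,-1],[0.02,0.08,-0.22,0,-0.007,0.1,-1],[0.026,0.12,-0.34,0,-0.007,0.15,-1],[0.026,0.14,-0.44,0,-0.007,0.2,-1],[0.026,0.14,-0.445,0,-0.007,0.2,-1],[0.026,0.14,-0.445,0,-0.007,0.2,-1]],
  ],
)

```text
t: 24.05
tool_pos: [0.5, 0.0389, 0.2793]
tool_rot: [-3.14, 0.0, 0.105]
ft_force: [-0.5, -0.0, -1.4]
width: 0.0148
```

Run:
```python
from h import *
stw();print(lugs(3));print(row(tcp(-.056,-.074,.07),YAW))
```

```text
24.05 [0.5    0.0389 0.2793] [-3.1402e+00  1.0000e-04  1.0490e-01] [-0.5 -0.  -1.4] j6 3.114 tip [-44.2   1.3 246.2]
{'lugL': (np.int64(609), np.float64(66.52)), 'lipL': (np.int64(367), np.float64(45.37)), 'plateL': (np.int64(446), np.float64(9.51)), 'lugR': (np.int64(590), np.float64(63.91)), 'lipR': (np.int64(353), np.float64(45.34)), 'plateR': (np.int64(438), np.float64(9.51))}
[-0.0322  0.1809  0.4375 -0.0027  0.0055  0.0646]
```

Height check from above: left ≈5.65 mm, right ≈3.1 mm up, in agreement with the blade depth. Back to the right lug.

Request:
drive_tool(
  targets=[
    [[-0.02,0.08,0.06,-0.003,0.005,0.06,-1],[-0.032,0.15,0.18,-0.003,0.005,0.064,-1],[-0.032,0.18,0.3,-0.003,0.005,0.064,-1],[-0.032,0.18,0.4,-0.003,0.005,0.064,-1],[-0.032,0.18,0.437,-0.003,0.005,0.064,-1],[-0.032,0.18,0.437,-0.003,0.005,0.064,-1]],
  ],
)

```text
t: 24.95
tool_pos: [0.4925, -0.0334, 0.1025]
tool_rot: [-3.141, 0.003, 0.074]
ft_force: [0.3, -0.1, -0.8]
width: 0.0147
```

Run:
```python
from h import *
stw();print(row(tcp(-.048,-.074,.047),YAW),row(tcp(-.026,-.074,.045),YAW),row(tcp(-.026,-.074,.0437),YAW))
```

```text
24.95 [ 0.4925 -0.0334  0.1025] [-3.1414e+00  2.7000e-03  7.3800e-02] [ 0.3 -0.1 -0.8] j6 3.0 tip [-56.8 -73.2  69.4]
[ 0.0221  0.0018  0.056  -0.0005  0.0054  0.0015] [ 0.0772  0.0018  0.0609 -0.0005  0.0054  0.0015] [ 0.0772  0.0018  0.0641 -0.0005  0.0054  0.0015]
```

Request:
drive_tool(
  targets=[
    [[0.01,0.002,0.03,0,0.005,0.001,-1],[0.022,0.002,0.056,0,0.005,0.001,-1],[0.022,0.002,0.056,0,0.005,0.001,-1],[0.04,0.002,0.058,0,0.005,0.001,-1],[0.06,0.002,0.06,0,0.005,0.001,-1],[0.077,0.002,0.061,0,0.005,0.001,-1],[0.077,0.002,0.063,0,0.005,0.001,-1],[0.077,0.002,0.064,0,0.005,0.001,-1]],
  ],
)

```text
t: 25.95
tool_pos: [0.523, -0.0319, 0.0767]
tool_rot: [-3.141, 0.001, 0.073]
ft_force: [0.3, -0.6, -0.5]
width: 0.0143
```

Request:
drive_tool(
  targets=[
    [[0,0,0.001,0,0.001,0,-1],[0.006,0,0.001,0,0.001,0,-1],[0.015,0,0.001,0,0.001,0,-1],[0.024,0,0.001,0,0.001,0,-1],[0.033,0,0.001,0,0.001,0,-1],[0.042,0,0.001,0,0.001,0,-1],[0.05,0,0,0,0.001,0,-1],[0.05,0,0,0,0.001,0,-1]],
  ],
)

```text
t: 26.95
tool_pos: [0.5434, -0.0304, 0.0767]
tool_rot: [-3.141, -0.0, 0.073]
ft_force: [0.6, -0.4, -0.4]
width: 0.0149
```

Run:
```python
from h import *
stw()
```

```text
26.95 [ 0.5434 -0.0304  0.0767] [-3.1413e+00 -2.0000e-04  7.3400e-02] [ 0.6 -0.4 -0.4] j6 3.012 tip [ -5.9 -74.   43.6]
```

Request:
drive_tool(
  targets=[
    [[0.008,0,0,0,0,0,-1],[0.016,0,0,0,0.005,0,-1],[0.022,0,-0.001,0,0.015,0,-1],[0.027,0,-0.003,0,0.02,0,-1],[0.031,0,-0.004,0,0.02,0,-1],[0.034,0,-0.004,0,0.02,0,-1],[0.037,0,-0.004,0,0.02,0,-1],[0.039,0,-0.004,0,0.02,0,-1],[0.041,0,-0.004,0,0.02,0,-1]],
  ],
)

```text
t: 28.08
tool_pos: [0.5543, -0.0294, 0.0765]
tool_rot: [-3.141, -0.0, 0.073]
ft_force: [-13.3, -0.6, 3.2]
width: 0.0146
```

Run:
```python
from h import *
stw();near(-1)
```

```text
28.075 [ 0.5543 -0.0294  0.0765] [-3.1411e+00 -2.0000e-04  7.3100e-02] [-13.3  -0.6   3.2] j6 3.015 tip [  5.1 -73.8  43.4]
lug 2572 63.36 lip 350 44.63 plate 432 10.38 lift 3.24 1.49
```

Request:
drive_tool(
  targets=[
    [[0.01,0,-0.004,0,0.02,0,-1],[0.014,0,-0.005,0,0.02,0,-1],[0.017,0,-0.005,0,0.02,0,-1],[0.02,0,-0.005,0,0.02,0,-1],[0.023,0,-0.005,0,0.02,0,-1],[0.026,0,-0.005,0,0.02,0,-1],[0.028,0,-0.005,0,0.02,0,-1],[0.03,0,-0.005,0,0.02,0,-1],[0.032,0,-0.005,0,0.02,0,-1],[0.034,0,-0.005,0,0.02,0,-1]],
  ],
)

```text
t: 29.42
tool_pos: [0.5622, -0.0286, 0.0767]
tool_rot: [-3.141, 0.0, 0.073]
ft_force: [-15.3, -1.1, 3.3]
width: 0.0145
```

Run:
```python
from h import *
stw();near(-1)
```

```text
29.425 [ 0.5622 -0.0286  0.0767] [-3.1408  0.      0.0728] [-15.3  -1.1   3.3] j6 3.018 tip [ 13.1 -73.6  43.6]
lug 2423 65.01 lip 318 44.6 plate 397 9.44 lift 4.91 4.07
```

Request:
drive_tool(
  targets=[
    [[0.01,0,-0.004,0,0.02,0,-1],[0.014,0,-0.005,0,0.02,0,-1],[0.016,0,-0.005,0,0.02,0,-1],[0.017,0,-0.005,0,0.02,0,-1],[0.018,0,-0.005,0,0.02,0,-1]],
  ],
)

```text
t: 30.15
tool_pos: [0.565, -0.0282, 0.0768]
tool_rot: [-3.141, -0.002, 0.072]
ft_force: [-9.6, -1.8, -1.5]
width: 0.0145
```

Run:
```python
from h import *
stw();near(-1)
```

```text
30.15 [ 0.565  -0.0282  0.0768] [-3.1406e+00 -1.7000e-03  7.2400e-02] [-9.6 -1.8 -1.5] j6 3.019 tip [ 15.9 -73.5  43.7]
lug 2381 65.66 lip 320 44.67 plate 395 9.47 lift 5.49 4.69
```

Right ≈5.5–6.3 mm. Withdraw and look at both ends from above.

Request:
drive_tool(
  targets=[
    [[-0.02,0,0,0,-0.003,0,-1],[-0.04,0,0,0,-0.003,0,-1],[-0.07,0,-0.002,0,-0.003,0,-1],[-0.1,0,-0.004,0,-0.003,0,-1],[-0.13,0,-0.01,0,-0.003,0,-1],[-0.16,0,-0.05,0,-0.003,0,-1],[-0.18,0,-0.12,0,-0.003,0,-1],[-0.18,-0.04,-0.25,0,-0.003,-0.05,-1],[-0.16,-0.1,-0.38,0,-0.003,-0.06,-1],[-0.16,-0.16,-0.5,0,-0.003,-0.06,-1]],
  ],
)

```text
t: 31.5
tool_pos: [0.4961, 0.0312, 0.2789]
tool_rot: [-3.141, -0.002, 0.102]
ft_force: [0.5, -0.6, -0.3]
width: 0.0148
```

Request:
drive_tool(
  targets=[
    [[0,0,-0.01,0,0,0,-1],[0,0,-0.01,0,0,0,-1],[0,0,-0.01,0,0,0,-1]],
  ],
)

```text
t: 31.88
tool_pos: [0.495, 0.0307, 0.2812]
tool_rot: [-3.141, 0.001, 0.101]
ft_force: [-0.4, 0.3, -1.3]
width: 0.0148
```

Run:
```python
from h import *
stw();print(lugs(3));print(row([.5095,-.2685,.12],.098),row([.5095,-.2685,.0331],.098))
```

```text
31.875 [0.495  0.0307 0.2812] [-3.1407e+00  6.0000e-04  1.0130e-01] [-0.4  0.3 -1.3] j6 3.102 tip [-49.7  -6.9 248.1]
{'lugL': (np.int64(584), np.float64(65.75)), 'lipL': (np.int64(338), np.float64(44.62)), 'plateL': (np.int64(443), np.float64(8.75)), 'lugR': (np.int64(603), np.float64(66.14)), 'lipR': (np.int64(351), np.float64(44.73)), 'plateR': (np.int64(444), np.float64(8.84))}
[-4.030e-02  7.483e-01  4.031e-01 -2.000e-03  6.000e-04  6.500e-03] [-4.030e-02  7.485e-01  6.203e-01 -2.000e-03  6.000e-04  6.500e-03]
```

Left ≈5.6 mm, right ≈5.9 mm: level. Now returning the wedge to its original spot.

Request:
drive_tool(
  targets=[
    [[-0.02,0.1,0.02,-0.002,0,0,-1],[-0.04,0.22,0.05,-0.002,0,0,-1],[-0.04,0.36,0.1,-0.002,0,0,-1],[-0.04,0.5,0.2,-0.002,0,0,-1],[-0.04,0.62,0.3,-0.002,0,0,-1],[-0.04,0.72,0.38,-0.002,0,0,-1],[-0.04,0.748,0.45,-0.002,0,0.005,-1],[-0.04,0.748,0.54,-0.002,0,0.005,-1],[-0.04,0.748,0.58,-0.002,0,0.005,-1],[-0.04,0.748,0.59,-0.002,0,0.005,-1]],
  ],
)

```text
t: 33.28
tool_pos: [0.5087, -0.2678, 0.0441]
tool_rot: [-3.14, 0.002, 0.099]
ft_force: [-0.2, 0.1, -0.1]
width: 0.0147
```

Run:
```python
from h import *
stw();print(row([.5095,-.2685,.0331],.098))
```

```text
33.275 [ 0.5087 -0.2678  0.0441] [-3.1403e+00  2.3000e-03  9.8700e-02] [-0.2  0.1 -0.1] j6 2.558 tip [ -57.8 -305.9   11. ]
[ 0.0019  0.0019  0.0275 -0.0027  0.0046  0.0015]
```

Request:
drive_tool(
  targets=[
    [[0,0,0.01,-0.0027,0.0046,0,-1],[0,0,0.02,-0.0027,0.0046,0,-1],[0,0,0.025,-0.0027,0.0046,0,-1],[0,0,0.0275,-0.0027,0.0046,0,-1],[0,0,0.0285,-0.0027,0.0046,0,-1],[0,0,0.0285,-0.0027,0.0046,0,-1]],
  ],
)

```text
t: 34.02
tool_pos: [0.509, -0.2679, 0.0332]
tool_rot: [3.141, -0.001, 0.099]
ft_force: [0.3, 0.2, 3.7]
width: 0.0146
```

Request:
drive_tool(
  targets=[
    [[0,0,0,0,0,0,-0.5],[0,0,0,0,0,0,-0.2],[0,0,0,0,0,0,0.2],[0,0,0,0,0,0,0.6],[0,0,0,0,0,0,0.6],[0,0,-0.05,0,0,0,0.6],[0,0,-0.15,0,0,0,0.6],[0,0,-0.3,0,0,0,0.6],[0,0,-0.45,0,0,0,0.6],[-0.07,0,-0.55,0,0,0,0.6]],
  ],
)

```text
t: 35.28
tool_pos: [0.4826, -0.271, 0.2563]
tool_rot: [3.139, -0.004, 0.1]
ft_force: [0.1, -1.0, -0.1]
width: 0.0684
```

```bash
python3 - <<'E'
from h import *
st();c=r.camera_params("wrist");p,d=r.grab_frame("wrist");cv2.imwrite("pics/w5.png",p[:,:,::-1]);P=cloud(c,d)
z=np.load("top0.npz");q,_=r.grab_frame("top")
cv2.imwrite("pics/top5.png",np.vstack([z["p"][90:290,60:460],q[90:290,60:460]])[:,:,::-1].repeat(1,0))
E
python3 -c "
import cv2,numpy as np
a=cv2.imread('pics/w5.png');b=cv2.imread('pics/top5.png')
b=cv2.resize(b,(384,384));cv2.imwrite('pics/f.png',cv2.resize(np.hstack([a,b]),(800,343)))"
```

```text
35.275 [ 0.4826 -0.271   0.2563] [ 3.139  -0.0042  0.1002] [ 0.1 -1.  -0.1] tip [ -84.  -309.6  223.2]
```

View pics/f.png

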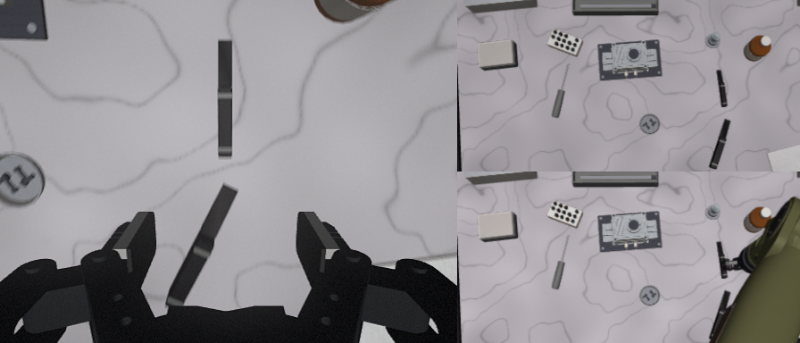

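The wedge lies flat and free on the bench at (225,98), clear of the housing. The two top views (before/after) show the screwdriver, dish, rack, lamp, bottle and tip box unmoved. Handing in.

Run:
```python
from plant import r
print(r.close_job())
```

```text
the job is handed in; nothing more can be done
None
```

The cover is up about 5.6 mm at the left and 5.9 mm at the right, and the job was handed in at about 35 s. I lifted it with the smaller wedge only, in three turns: right to about 3 mm, left to about 5.7 mm, then right to about 5.9 mm. Then I laid the wedge back on the bench where it had been, clear of the housing.

- **Cover level:** the final depth check put the two ends 0.3 mm apart. The largest difference between ends was about 2.6 mm, measured after the left lift.
- **Forces:** the wrist readings I saw during the pushes were at most about 16.5 N along the push. The wedge's forces on the cover and housing were not measured directly.
- **Wedge and bystanders:** the last pictures show the wedge flat and free of the fingers, and the bystanders where they were.

**What disagreed or went off plan:**
- Lift heights read close up were 0.5–0.8 mm below those from the blade's depth. The view from above sided with the blade depth for the first two lifts. For the last lift it read 5.9 mm, between the close-up 5.5 mm and the blade-depth 6.3 mm.
- Joint 6 reached its limit on the left side, so I put the wedge in there yawed about 0.13 rad to the housing.
- The arm gave by about 5 mm under the push, so I pitched and raised the tool slightly to compensate.

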